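# Load the stove-side seasoning caddy

### The job

Get the seasoning caddy ready for the stove: stand the two slim spice jars upright in its two narrow cups (either jar in either cup), the small spice tin in the shallow wide cup, and the tall pepper mill in the deep cup that keeps it from toppling. Set each one down on the cup's bottom rather than dropping it in. The big spice tin and the cork-stoppered jar do not belong in this caddy: leave them standing where they are.

Things in the scene. Friction and masses are not known exactly. Their poses are not given: they have to be found in the camera images.
- slim_jar_1_mid (a point): slim round glass spice jar with a black cap and dark label, 41 mm across, 105 mm tall, 0.11 kg; to be put into a narrow cup. Point given: its centre, half-way up; z axis = up its own axis; its yaw does not matter. Stands loose and upright on the worktop.
- slim_jar_2_mid (a point): slim round glass spice jar with a black cap and pale label, otherwise the same: 41 mm across, 105 mm tall, 0.11 kg; to be put into the other narrow cup. Point given: its centre, half-way up; z axis = up its own axis; its yaw does not matter. Stands loose and upright on the worktop.
- small_tin_mid (a point): the small round spice tin, 55 mm across, 72 mm tall, 0.13 kg, straight-sided with a press-on lid; to be put into the wide cup. Point given: its centre, half-way up; z axis = up its own axis; its yaw does not matter. Stands loose and upright on the worktop.
- mill_mid (a point): turned dark-wood pepper mill, 170 mm tall, foot 58 mm across, 0.18 kg, may lean 1 degree; its head, a bulb up to 49 mm across from 123 to 159 mm above the foot, is fixed and best to grasp (138 mm up); a 12 mm knob tops it; to be put into the deep cup. Point given: its centre, half-way up; z axis = up its own axis; its yaw does not matter. Stands loose and upright on the worktop.
- narrow_cup_1: one of the caddy's two narrow bare-metal cups: round, 59 mm bore, 2 mm wall, 32 mm tall, open on top. Fixed in the caddy. Origin: centre of its underside, 8 mm above the worktop; inner floor 4 mm above the origin; x, y along the caddy's sides. The caddy: low square beech tray, 206 mm a side, fixed; side walls 22 mm high, end boards 34 mm high with bar handles standing 21 mm out.
- narrow_cup_2: the other narrow cup, just like the first: 59 mm bore, 2 mm wall, 32 mm tall. Fixed in the caddy. Origin: centre of its underside, 8 mm above the worktop; inner floor 4 mm above the origin; x, y along the caddy's sides. The four cups stand in a square, neighbours' centres 96 mm apart; which cup is in which corner varies.
- wide_cup: the caddy's shallow wide bare-metal cup: a dish, round, 82 mm bore, 2 mm wall, 20 mm tall (the lowest and widest), open on top. Fixed in the caddy. Origin: centre of its underside, 8 mm above the worktop; inner floor 4 mm above the origin; x, y along the caddy's sides. 
- deep_cup: the caddy's deep bare-metal cup: round, 75 mm bore, 2 mm wall, 54 mm tall (clearly the tallest), open on top. Fixed in the caddy. Origin: centre of its underside, 8 mm above the worktop; inner floor 4 mm above the origin; x, y along the caddy's sides. 
- big_tin_mid (a point): the big round spice tin, same make as the small one but 69 mm across and 93 mm tall, 0.14 kg; stays where it stands. Point given: its centre, half-way up; z axis = up its own axis; its yaw does not matter. Stands loose and upright on the worktop.
- cork_jar_mid (a point): round glass jar closed with a cork stopper, 56 mm across, 111 mm tall, 0.2 kg; stays where it stands. Point given: its centre, half-way up; z axis = up its own axis; its yaw does not matter. Stands loose and upright on the worktop.
There are look-alikes about, which are no part of the job. Leave any blue or red look-alike of the part that bears slim_jar_1_mid alone.

How it is judged:
At the end, for the whole second after the job is handed in: Jars in the narrow cups (one each), small tin in the wide cup, mill in the deep cup: on the cup's floor within 6 mm, within 13 mm (tin 16) of its centre and 0.08 rad of upright, released and at rest; big tin and cork-stoppered jar upright within 20 mm of where they stood ((((horizontal distance between slim_jar_1_mid and narrow_cup_1 below 0.013 m and z of slim_jar_1_mid in the frame of narrow_cup_1 between 0.0505 and 0.0625 m and angle between slim_jar_1_mid's own z axis and vertical below 0.08 rad) and (horizontal distance between slim_jar_2_mid and narrow_cup_2 below 0.013 m and z of slim_jar_2_mid in the frame of narrow_cup_2 between 0.0505 and 0.0625 m and angle between slim_jar_2_mid's own z axis and vertical below 0.08 rad)) or ((horizontal distance between slim_jar_1_mid and narrow_cup_2 below 0.013 m and z of slim_jar_1_mid in the frame of narrow_cup_2 between 0.0505 and 0.0625 m and angle between slim_jar_1_mid's own z axis and vertical below 0.08 rad) and (horizontal distance between slim_jar_2_mid and narrow_cup_1 below 0.013 m and z of slim_jar_2_mid in the frame of narrow_cup_1 between 0.0505 and 0.0625 m and angle between slim_jar_2_mid's own z axis and vertical below 0.08 rad))) and horizontal distance between small_tin_mid and wide_cup below 0.016 m and z of small_tin_mid in the frame of wide_cup between 0.034 and 0.046 m and angle between each of small_tin_mid, mill_mid's own z axis and vertical below 0.08 rad and horizontal distance between mill_mid and deep_cup below 0.013 m and z of mill_mid in the frame of deep_cup between 0.083 and 0.095 m and linear speed of each of slim_jar_1, slim_jar_2, small_tin, mill below 0.02 m/s and distance of each of big_tin_mid, cork_jar_mid from where it was at the start of the episode below 0.02 m and angle between each of big_tin_mid, cork_jar_mid's own z axis and vertical below 0.1 rad); the robot touches nothing.
It fails at once if the big tin or the cork-stoppered jar is displaced by more than 20 mm (distance of any of big_tin_mid, cork_jar_mid from where it was at the start of the episode above 0.02 m).
It fails at once if a thing is dropped into its cup (over 0.55 m/s within 15 mm of the cup's floor) ((horizontal distance between slim_jar_1_mid and narrow_cup_1 below 0.03 m and z of slim_jar_1_mid in the frame of narrow_cup_1 below 0.0715 m and linear speed of slim_jar_1 above 0.55 m/s) or (horizontal distance between slim_jar_1_mid and narrow_cup_2 below 0.03 m and z of slim_jar_1_mid in the frame of narrow_cup_2 below 0.0715 m and linear speed of slim_jar_1 above 0.55 m/s) or (horizontal distance between slim_jar_2_mid and narrow_cup_1 below 0.03 m and z of slim_jar_2_mid in the frame of narrow_cup_1 below 0.0715 m and linear speed of slim_jar_2 above 0.55 m/s) or (horizontal distance between slim_jar_2_mid and narrow_cup_2 below 0.03 m and z of slim_jar_2_mid in the frame of narrow_cup_2 below 0.0715 m and linear speed of slim_jar_2 above 0.55 m/s) or (horizontal distance between small_tin_mid and wide_cup below 0.03 m and z of small_tin_mid in the frame of wide_cup below 0.055 m and linear speed of small_tin above 0.55 m/s) or (horizontal distance between mill_mid and deep_cup below 0.03 m and z of mill_mid in the frame of deep_cup below 0.104 m and linear speed of mill above 0.55 m/s)).
It also fails if it takes over 96 s, if anything falls off the work surface, if the arm or the gripper's body presses on something with over 40 N, if the wrist force passes 120 N, or if a joint passes its speed limit or range.

### The arm

A 6-joint arm with a two-finger parallel gripper is mounted at the origin on a cart in front of the work surface, level with it; the furniture and walls round the work are solid. World frame = base frame: x ahead of the robot, y to its left, z up, the work surface at z = 0. Lengths are in m, angles in rad, forces in N, time in s.
With the tool pointing down it reaches from about 0.35 to 0.85 m from the base axis. Payload 8.1 kg.
Tool frame: the origin (TCP) lies midway between the tips of the shut fingers; the grasp point (between the pads) lies 19 mm behind it; z points along the fingers, y is the line along which they close (so a half turn about z gives the same grasp; the last joint's range is limited). The gripper opens to 93 mm and grips with 3 to 60 N. Pads are 15 mm wide; open, the fingers measure 128 mm over their backs; the gripper's body (75 mm by 188 mm) begins 65 mm behind the grasp point.
Start: joints at [-1.344, 0.13, 1.488, -0, 1.523, -0.085], TCP at [0.184, -0.571, 0.219] pointing down, gripper open.
Joint ranges: [-2.96, 2.96], [-0.89, 2.26], [0.02, 2.5], [-1.34, 4.48], [0, 2.73], [-2.66, 2.66]. Speed limits (rad/s): [2.39, 2.39, 2.79, 3.14, 3.14, 3.14].

### API

Orientations are given as a rotation vector (axis times angle).
In Python, from plant import robot, cams gives the robot as it stands. The module is installed in compiled form; this text tells all that it offers.
- The arm moves only by the tool play_rows, never from a script. Its arguments are lists of equal length, an entry for each row: "slide": the shift along the tool's x, y, z scaled (see below), a list of three; "twist": the turn, a rotation vector about the tool's x, y, z scaled (see below), a list of three. A call has exactly 8 rows; each row shifts and turns the commanded pose from where the row before left it, along the tool's axes as they then stand; what a row does not reach is not made up. The controller multiplies each number of a shift by 25 cm and each number of a turn by 60 degrees. A row lasts 1/10 s, in which the tool goes at most 50 mm and 8.59 degrees, less where a joint would pass 70% of its speed; a pose out of reach is approached as far as the arm can. A call with a number of a shift or a turn outside -1 to 1 is refused whole. A call with a gripper value outside its range is refused whole. "fingers" is the closure, from -1 (fully open) to 1 (shut), set as the call begins (left out, the last holds). The fingers move at their own pace and stop on an object; "force" is the grip in N (left out, the last holds). Time passes only in rows, so rows that do not move let the fingers close, or fill a call up. It gives the time, the measured TCP pose, the force, the opening and the grip force at its end, in the units of the state.
- robot.read_state(): the state, without advancing time (a new reading comes with each control period).
- cams.read_camera(name): name is "scene" or "top" or "wrist"; returns (picture, depth): 420x560x3 uint8, red, green, blue; 420x560 float32, m along the optical axis (not along the pixel's ray), 0 where there is no reading.
- cams.get_calibration(name): a dict with "fx", "fy", "cx", "cy" (pixels), "world_from_camera" (4x4, takes a point from camera to world coordinates). Camera axes: x right, y down, z forward; pixel columns grow to the right and rows downward; lengths in m; the calibration is good to about 2 mm. A picture is of the moment at which its call begins: read the wrist's pose just before it. get_calibration takes no time and is no camera call; for the wrist camera it gives the pose at the moment of the call.
- robot.close_job(): hands the job in; it is judged then, once.
The state is a dict: "t": time; "q": joint angles; "dq": joint speeds; "joint_torque": joint torques, N m; "tool_pos": TCP position; "orientation": TCP orientation; "force": force on the tool from outside, world axes, zero at the start; "wrist_torque": the same for the moment, N m; "opening": finger opening in m; "gripper_force": force on a finger pad.
Only numpy, scipy, OpenCV 4.12 (cv2) and the standard library are available. Lean on these libraries where they do the work, as an engineer would, in place of code of your own. Each camera call takes 0.05 s, during which the arm holds its last target. There are 200 camera calls.

## Working session

There is one attempt and no reset: what is moved stays moved. The work goes in short steps, Python scripts to look and compute and a tool call to move; the robot and the scene stay as the last step left them, time stands still between calls to the robot, and variables do not carry over. Pictures are saved under pics/ and viewed, at most 14 in all, crops included, and the job is handed in when it is done.

Besides the shell and the picture viewer there is one more tool, called in YAML: its name, and indented under it one key for each argument. play_rows: Moves the arm, as the interface text tells. Shifts and turns lie within -1 to 1; 1 stands for 25 cm of shift or 60 degrees of turn. Its arguments: {"type":"object","properties":{"slide":{"type":"array"},"twist":{"type":"array"},"fingers":{"type":"number"},"force":{"type":"number"}},"required":["slide","twist"]}

```bash
mkdir -p pics; cat > h.py <<'E'
import numpy as np,cv2
from plant import robot,cams
def grab(n):
    c=cams.get_calibration(n); p,d=cams.read_camera(n)
    np.savez(n+'.npz',p=p,d=d,T=c['world_from_camera'],k=[c['fx'],c['fy'],c['cx'],c['cy']]); return p,d
def load(n):
    z=np.load(n+'.npz'); return z['p'],z['d'],z['T'],z['k']
def cloud(n):
    p,d,T,k=load(n); v,u=np.mgrid[:d.shape[0],:d.shape[1]]
    P=np.stack([(u-k[2])/k[0]*d,(v-k[3])/k[1]*d,d],-1)@T[:3,:3].T+T[:3,3]
    P[d==0]=np.nan; return p,P
def ray(n,u,v,z):
    p,d,T,k=load(n); r=T[:3,:3]@np.array([(u-k[2])/k[0],(v-k[3])/k[1],1]); return T[:3,3]+r*(z-T[2,3])/r[2]
E
python3 - <<'E'
from h import *
for n in('scene','top'):
    p,d=grab(n); cv2.imwrite(f'pics/{n}0.png',p[...,::-1]); print(n,load(n)[2].round(3),load(n)[3])
s=robot.read_state();print(s)
E
```

```text
scene [[-0.697 -0.332  0.636 -0.112]
 [-0.717  0.346 -0.605  0.7  ]
 [-0.019 -0.878 -0.479  0.611]
 [ 0.     0.     0.     1.   ]] [380.44661917 380.44661917 277.5662213  211.09792483]
top [[ 0.01  -0.985  0.175  0.428]
 [-1.    -0.007  0.018  0.046]
 [-0.016 -0.175 -0.984  0.991]
 [ 0.     0.     0.     1.   ]] [388.67250468 388.67250468 273.62046857 209.62001977]
{'t': 0.1, 'q': array([-1.34444149e+00,  1.31102463e-01,  1.48918266e+00, -3.55658527e-06,
        1.52300686e+00, -8.53943014e-02]), 'dq': array([ 2.91327761e-04, -1.52557618e-04, -8.43725404e-04,  9.62315227e-04,
        9.08147761e-04, -5.42340631e-05]), 'joint_torque': array([ 1.17835851e-03, -5.61342359e+01, -4.93096519e+01,  7.70876929e-02,
        2.92221206e-02, -5.52129973e-05]), 'tool_pos': array([ 0.18393946, -0.57055866,  0.21767556]), 'orientation': array([-3.10183006e+00, -4.87450945e-01,  1.93438622e-04]), 'force': array([0.2088801 , 0.46018353, 0.17008251]), 'wrist_torque': array([ 0.00889542, -0.04228657, -0.00443127]), 'gripper_force': 0.0, 'opening': 0.09301578419256973}
```

View pics/scene0.png

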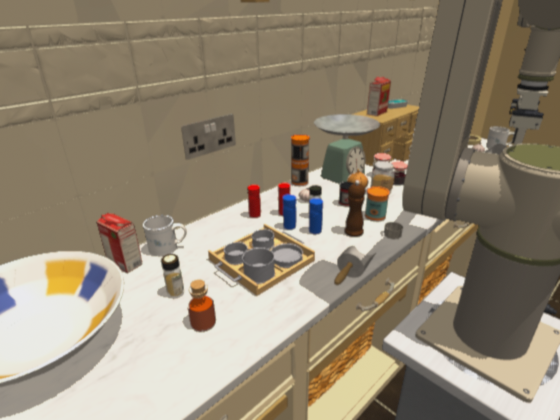

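View pics/top0.png

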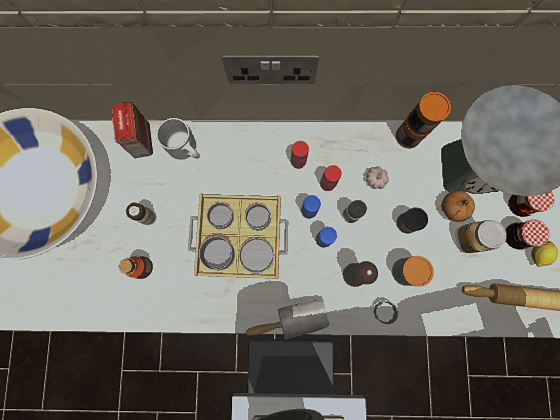

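Candidates, by pixel in the top picture:
- **Slim jar:** (355,210), (140,212). Red (300,152) and (331,178) and blue (311,206) and (327,237) are decoys.
- **Tins:** (412,219) dark, (418,270) orange lid.
- **Mill:** (362,273).
- **Cork jar:** (133,267).
- **Caddy:** around (238,235). The deep and wide cups are in its lower row.

I'll check these in one close crop and with depth.

```bash
python3 - <<'E'
from h import *
p=load('scene')[0][...,::-1]
a=cv2.resize(p[150:245,235:420],(800,411),interpolation=3); cv2.imwrite('pics/crop1.png',a)
q=load('top')[0][...,::-1]
b=cv2.resize(q[180:300,110:450],(800,282),interpolation=3)
cv2.imwrite('pics/crop1.png',np.vstack([a[:318],b]))
_,P=cloud('top'); tab=np.nanmedian(P[300:325,60:220,2]); print('table z',tab)
z=np.nan_to_num(P[...,2])
m=((z>0.03)).astype(np.uint8); m[:120]=0;m[330:]=0
n,l,st,c=cv2.connectedComponentsWithStats(m)
for i in range(1,n):
    if st[i,4]>40:
        Q=P[l==i]; t=Q[:,2].max(); T=Q[Q[:,2]>t-.008]
        print(c[i].round(),'ztop',t.round(3),'ctr',((T.max(0)+T.min(0))/2).round(3)[:2],'ext',(T.max(0)-T.min(0)).round(3)[:2],'full',np.ptp(Q,axis=0).round(3)[:2])
E
```

```text
table z -0.0010210248019265622
[ 46. 182.] ztop 0.106 ctr [0.636 0.587] ext [0.34  0.208] full [0.348 0.288]
[132. 135.] ztop 0.147 ctr [0.769 0.42 ] ext [0.039 0.034] full [0.093 0.057]
[176. 138.] ztop 0.093 ctr [0.774 0.313] ext [0.076 0.081] full [0.089 0.099]
[416. 130.] ztop 0.185 ctr [ 0.772 -0.291] ext [0.003 0.028] full [0.055 0.064]
[503. 164.] ztop 0.224 ctr [ 0.677 -0.421] ext [0.161 0.193] full [0.202 0.276]
[299. 153.] ztop 0.108 ctr [0.733 0.   ] ext [0.039 0.038] full [0.04  0.041]
[331. 176.] ztop 0.109 ctr [ 0.674 -0.075] ext [0.04  0.038] full [0.041 0.039]
[377. 177.] ztop 0.061 ctr [ 0.676 -0.197] ext [0.008 0.006] full [0.05  0.052]
[206. 244.] ztop 0.065 ctr [0.488 0.202] ext [0.079 0.078] full [0.202 0.096]
[311. 205.] ztop 0.108 ctr [ 0.602 -0.026] ext [0.038 0.04 ] full [0.04  0.041]
[278. 220.] ztop 0.037 ctr [0.572 0.052] ext [0.122 0.009] full [0.122 0.009]
[355. 210.] ztop 0.11 ctr [ 0.59  -0.132] ext [0.039 0.04 ] full [0.04  0.041]
[139. 213.] ztop 0.108 ctr [0.582 0.388] ext [0.038 0.039] full [0.04 0.04]
[219. 213.] ztop 0.044 ctr [0.584 0.2  ] ext [
[... 196 characters left out ...]
240.] ztop 0.078 ctr [ 0.54 -0.55] ext [0.064 0.066] full [0.106 0.107]
[482. 236.] ztop 0.113 ctr [ 0.532 -0.431] ext [0.064 0.065] full [0.073 0.07 ]
[326. 236.] ztop 0.11 ctr [ 0.527 -0.062] ext [0.037 0.039] full [0.038 0.04 ]
[277. 262.] ztop 0.036 ctr [0.468 0.055] ext [0.078 0.007] full [0.078 0.007]
[135. 267.] ztop 0.113 ctr [0.452 0.396] ext [0.027 0.028] full [0.054 0.049]
[414. 271.] ztop 0.096 ctr [ 0.449 -0.267] ext [0.065 0.069] full [0.066 0.069]
[361. 273.] ztop 0.17 ctr [ 0.444 -0.138] ext [0.01 0.01] full [0.053 0.051]
[519. 296.] ztop 0.05 ctr [ 0.393 -0.538] ext [0.045 0.147] full [0.057 0.227]
[267. 326.] ztop 0.072 ctr [0.332 0.045] ext [0.022 0.005] full [0.033 0.08 ]
```

View pics/crop1.png

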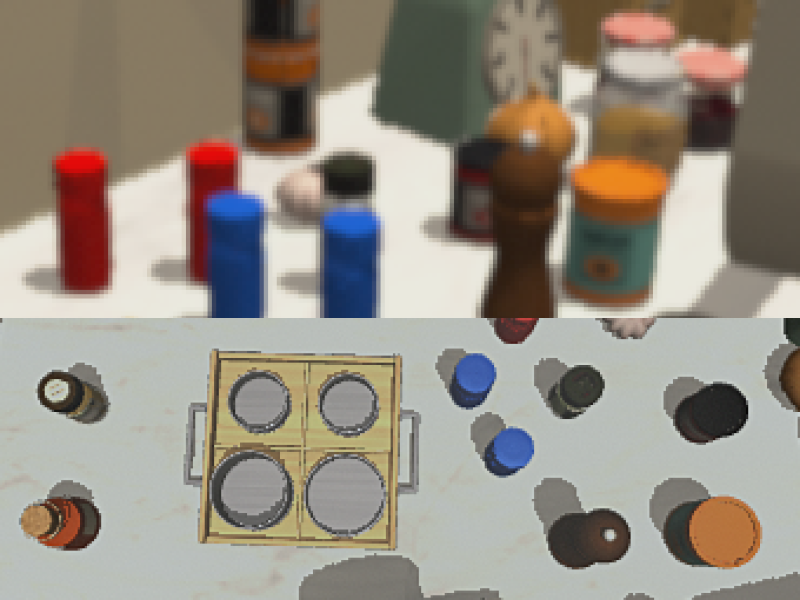

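All the parts are settled:

| Part | Position (x, y) | Note |
|---|---|---|
| Small tin | (0.572, -0.276) | dark lid, 55 mm across |
| Big tin | (0.449, -0.267) | orange lid, stays |
| Jar A | (0.590, -0.132) | |
| Jar B | (0.582, 0.388) | |
| Mill | (0.444, -0.138) | |
| Deep cup | (0.488, 0.202) | |
| Wide cup | (0.487, 0.105) | |
| Narrow cup 1 | (0.584, 0.200) | |
| Narrow cup 2 | (0.582, 0.103) | |

Tin goes first. I'll close the fingers along the diagonal to keep the gripper's body clear of the scale's pan.

play_rows:
  slide:
    - [0.18,-0.063,0]
    - [0.18,-0.063,0]
    - [0.18,-0.063,0]
    - [0.18,-0.063,0]
    - [0.18,-0.063,0]
    - [0.18,-0.063,0]
    - [0.18,-0.063,0]
    - [0.18,-0.063,0]
  twist:
    - [0,0,0]
    - [0,0,0]
    - [0,0,0]
    - [0,0,0]
    - [0,0,0]
    - [0,0,0]
    - [0,0,0]
    - [0,0,0]
  fingers: -0.7
  force: 25

```text
t: 0.9
tool_pos: [0.4892, -0.3391, 0.2183]
orientation: [-3.103, -0.488, 0.001]
force: [0.8, 0.3, 0.3]
opening: 0.0789
gripper_force: 0.0
```

```bash
cat > to.py <<'E'
# usage: to.py x y z yawdeg(of tool y) : prints remaining shift (tool axes, units) and turn about tool z (units)
import sys,numpy as np
from plant import robot
from scipy.spatial.transform import Rotation as R
s=robot.read_state(); M=R.from_rotvec(s['orientation']).as_matrix(); g=np.array([float(a) for a in sys.argv[1:4]])
d=g-s['tool_pos']; yaw=np.degrees(np.arctan2(M[1,1],M[0,1]))
print('t',round(s['t'],2),'pos',s['tool_pos'].round(4),'yaw',yaw.round(2),'tilt',M[:,2].round(4),'q',s['q'].round(2),'open',round(s['opening'],4),'gf',round(s['gripper_force'],1),'F',s['force'].round(1))
print('shift now',(M.T@d/.25).round(3))
if len(sys.argv)>4:
    t=float(sys.argv[4]); a=(-(t-yaw)+180)%360-180
    y=np.radians(t); N=np.array([[-np.sin(y),np.cos(y),0],[np.cos(y),np.sin(y),0],[0,0,-1]]).T
    N[:,0]=[-np.sin(y)*1,np.cos(y),0]; N[:,1]=[np.cos(y),np.sin(y),0]; N[:,2]=[0,0,-1]
    print('turn z',round(a/60,3),'shift after turn',(N.T@d/.25).round(3))
    k=M.T@np.array([M[1,2]*-1,M[0,2],0]); print('level twist',(k/np.radians(60)).round(4))
E
python3 to.py .572 -.276 .028 -135
```

```text
t 0.9 pos [ 0.4892 -0.3391  0.2183] yaw -72.14 tilt [-4.e-04  3.e-04 -1.e+00] q [-0.69  0.12  1.5  -0.    1.52  0.57] open 0.0789 gf 0.0 F [0.8 0.3 0.3]
shift now [ 0.393 -0.138  0.761]
turn z 1.048 shift after turn [ 0.056 -0.412  0.761]
level twist [-0.0004  0.0003 -0.    ]
```

play_rows:
  slide:
    - [0.131,-0.046,0]
    - [0.131,-0.046,0]
    - [0.131,-0.046,0]
    - [0,0,0]
    - [0,0,0]
    - [0,0,0]
    - [0,0,0]
    - [0,0,0]
  twist:
    - [0,0,0]
    - [0,0,0]
    - [0,0,0]
    - [0,0,0.135]
    - [0,0,0.135]
    - [0,0,0.135]
    - [0,0,0.135]
    - [0,0,0.135]

```text
t: 1.7
tool_pos: [0.5707, -0.2775, 0.2179]
orientation: [-3.078, 0.625, 0.002]
force: [-0.3, -0.8, -1.3]
opening: 0.0791
gripper_force: 0.0
```

play_rows:
  slide:
    - [0,0,0.07]
    - [0,0,0.07]
    - [0,0,0.07]
    - [0,0,0.07]
    - [0,0,0.07]
    - [0,0,0.05]
    - [0,0,0]
    - [0,0,0]
  twist:
    - [0,0,0.124]
    - [0,0,0.124]
    - [0,0,0.125]
    - [0,0,0]
    - [0,0,0]
    - [0,0,0]
    - [0,0,0]
    - [0,0,0]

```text
t: 2.5
tool_pos: [0.5709, -0.2777, 0.1187]
orientation: [-2.902, 1.203, 0.001]
force: [-0.5, -1.4, 0.3]
opening: 0.079
gripper_force: 0.0
```

```bash
python3 to.py .572 -.276 .028 -135; python3 - <<'E'
from h import *
p,d=grab('wrist'); cv2.imwrite('pics/w1.png',p[...,::-1])
_,P=cloud('wrist'); z=np.nan_to_num(P[...,2]); 
m=(np.abs(z-.0735)<.006)&(np.hypot(P[...,0]-.572,P[...,1]+.276)<.05); Q=P[m]
print(len(Q),((Q.max(0)+Q.min(0))/2).round(4),np.ptp(Q,axis=0).round(3))
E
```

```text
t 2.5 pos [ 0.5709 -0.2777  0.1187] yaw -135.02 tilt [-4.e-04  2.e-04 -1.e+00] q [-0.53  0.29  1.49 -0.    1.36  1.82] open 0.079 gf 0.0 F [-0.5 -1.4  0.3]
shift now [-0.002 -0.008  0.363]
turn z -0.0 shift after turn [-0.002 -0.008  0.363]
level twist [ 0.0001  0.0004 -0.    ]
4810 [ 0.5704 -0.2777  0.0708] [0.055 0.055 0.006]
```

View pics/w1.png

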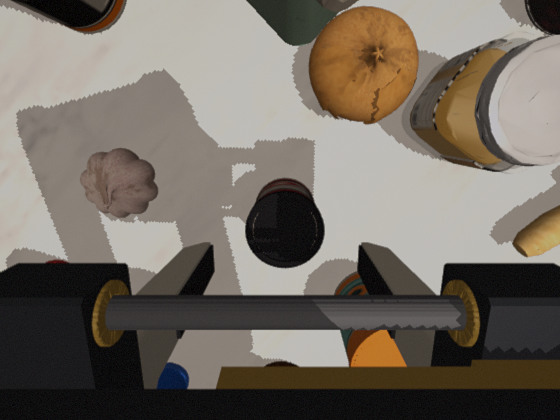

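The small tin's dark lid is at (285,225), centred between the open fingers. The squash and jars are well clear, so I'll go down and grasp.

play_rows:
  slide:
    - [0,0,0.06]
    - [0,0,0.06]
    - [0,0,0.06]
    - [0,0,0.06]
    - [0,0,0.06]
    - [0,0,0.04]
    - [0,0,0.023]
    - [0,0,0]
  twist:
    - [0,0,0]
    - [0,0,0]
    - [0,0,0]
    - [0,0,0]
    - [0,0,0]
    - [0,0,0]
    - [0,0,0]
    - [0,0,0]

```text
t: 3.35
tool_pos: [0.5704, -0.2774, 0.0267]
orientation: [-2.902, 1.203, 0.003]
force: [0.1, 0.3, -0.7]
opening: 0.0788
gripper_force: 0.0
```

play_rows:
  slide:
    - [0,0,0]
    - [0,0,0]
    - [0,0,0]
    - [0,0,0]
    - [0,0,0]
    - [0,0,0]
    - [0,0,0]
    - [0,0,0]
  twist:
    - [0,0,0]
    - [0,0,0]
    - [0,0,0]
    - [0,0,0]
    - [0,0,0]
    - [0,0,0]
    - [0,0,0]
    - [0,0,0]
  fingers: 1
  force: 25

```text
t: 4.15
tool_pos: [0.5715, -0.278, 0.0286]
orientation: [2.902, -1.203, 0.002]
force: [0.3, 0.7, 5.5]
opening: 0.0534
gripper_force: 25.0
```

```bash
python3 to.py .4855 .1035 .24 -90
```

```text
t 4.15 pos [ 0.5715 -0.278   0.0286] yaw -135.01 tilt [ 1.e-03 -5.e-04 -1.e+00] q [-0.53  0.38  1.55  0.    1.21  1.82] open 0.0534 gf 25.0 F [0.3 0.7 5.5]
shift now [-1.321 -0.836 -0.847]
turn z -0.75 shift after turn [-0.344 -1.526 -0.845]
level twist [-0.0003 -0.001   0.    ]
```

play_rows:
  slide:
    - [0,0,-0.1]
    - [0,0,-0.15]
    - [0,0,-0.15]
    - [0,0,-0.15]
    - [0,0,-0.1]
    - [0,0,-0.1]
    - [0,0,0]
    - [0,0,0]
  twist:
    - [0,0,0]
    - [0,0,0]
    - [0,0,-0.125]
    - [0,0,-0.125]
    - [0,0,-0.125]
    - [0,0,-0.125]
    - [0,0,-0.125]
    - [0,0,-0.125]

```text
t: 4.95
tool_pos: [0.5712, -0.278, 0.2162]
orientation: [3.141, 0.008, 0.002]
force: [-0.1, -0.2, -1.5]
opening: 0.0535
gripper_force: 25.0
```

play_rows:
  slide:
    - [-0.03,-0.13,0]
    - [-0.04,-0.18,0]
    - [-0.04,-0.18,0]
    - [-0.04,-0.18,0]
    - [-0.04,-0.18,0]
    - [-0.04,-0.18,0]
    - [-0.04,-0.18,0]
    - [-0.04,-0.18,0]
  twist:
    - [0,0,0]
    - [0,0,0]
    - [0,0,0]
    - [0,0,0]
    - [0,0,0]
    - [0,0,0]
    - [0,0,0]
    - [0,0,0]

```text
t: 5.75
tool_pos: [0.4924, 0.0714, 0.2148]
orientation: [3.142, -0.001, -0.001]
force: [1.0, -0.3, -2.1]
opening: 0.0537
gripper_force: 25.0
```

```bash
python3 to.py .4855 .1035 .0415 -90;  python3 - <<'E'
from h import *
p,d=grab('wrist'); cv2.imwrite('pics/w2.png',p[...,::-1])
E
```

```text
t 5.75 pos [0.4924 0.0714 0.2148] yaw -90.03 tilt [-8.e-04 -1.e-04 -1.e+00] q [ 0.04 -0.15  1.77 -0.    1.52  1.61] open 0.0537 gf 25.0 F [ 1.  -0.3 -2.1]
shift now [-0.027 -0.129  0.693]
turn z -0.001 shift after turn [-0.028 -0.129  0.693]
level twist [ 0.0001  0.0008 -0.    ]
```

View pics/w2.png

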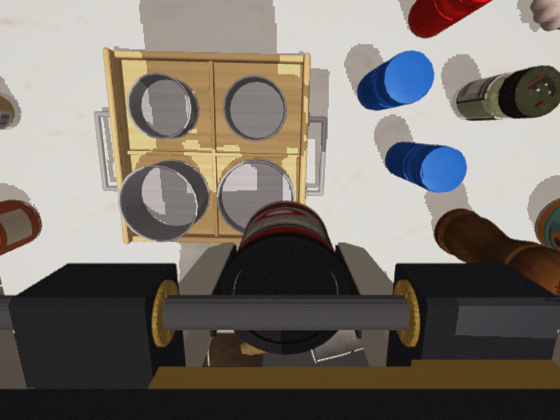

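The tin is held upright at (285,260). The cups show at (163,105) and (255,107) (narrow), (165,200) (deep) and (257,197) (wide). I'll check the rims with the wrist depth.

```bash
python3 - <<'E'
from h import *
_,P=cloud('wrist'); X,Y,Z=P[...,0],P[...,1],np.nan_to_num(P[...,2],nan=-1)
for n,x,y,zt,r in[('n1',.584,.2,.040,.0305),('n2',.582,.103,.040,.0305),('deep',.488,.202,.062,.0385),('wide',.487,.105,.028,.042)]:
    m=(np.abs(Z-zt)<.004)&(abs(np.hypot(X-x,Y-y)-r)<.008); Q=P[m]
    A=np.c_[2*Q[:,:2],np.ones(len(Q))]; s=np.linalg.lstsq(A,(Q[:,:2]**2).sum(1),rcond=None)[0]
    print(n,len(Q),s[:2].round(4),'r',np.sqrt(s[2]+s[0]**2+s[1]**2).round(4),Q[:,2].mean().round(4))
_,P=cloud('wrist')
E
```

```text
n1 650 [0.5814 0.1978] r 0.0306 0.0393
n2 613 [0.579  0.1021] r 0.0306 0.0394
deep 780 [0.4857 0.2001] r 0.0386 0.0612
wide 465 [0.4831 0.1039] r 0.0425 0.0274
```

play_rows:
  slide:
    - [-0.019,-0.066,0]
    - [-0.018,-0.065,0]
    - [0,0,0.1]
    - [0,0,0.12]
    - [0,0,0.12]
    - [0,0,0.12]
    - [0,0,0.1]
    - [0,0,0.04]
  twist:
    - [0,0,0]
    - [0,0,0]
    - [0,0,0]
    - [0,0,0]
    - [0,0,0]
    - [0,0,0]
    - [0,0,0]
    - [0,0,0]

```text
t: 6.6
tool_pos: [0.4817, 0.102, 0.0619]
orientation: [3.141, -0.001, -0.009]
force: [-0.5, 0.3, -1.5]
opening: 0.0539
gripper_force: 25.0
```

play_rows:
  slide:
    - [0,0,0]
    - [0,0,0.02]
    - [0,0,0.02]
    - [0,0,0.02]
    - [0,0,0.015]
    - [0,0,0.01]
    - [0,0,0.005]
    - [0,0,0]
  twist:
    - [0,0,0]
    - [0,0,0]
    - [0,0,0]
    - [0,0,0]
    - [0,0,0]
    - [0,0,0]
    - [0,0,0]
    - [0,0,0]

```text
t: 7.4
tool_pos: [0.4843, 0.1025, 0.0427]
orientation: [3.142, -0.0, -0.0]
force: [-0.3, 0.2, -0.6]
opening: 0.0538
gripper_force: 25.0
```

```bash
python3 to.py .4832 .1042 .0405 -90
```

```text
t 7.4 pos [0.4843 0.1025 0.0427] yaw -90.02 tilt [-3.e-04 -0.e+00 -1.e+00] q [0.11 0.01 1.95 0.   1.18 1.68] open 0.0538 gf 25.0 F [-0.3  0.2 -0.6]
shift now [-0.004 -0.007  0.009]
turn z -0.0 shift after turn [-0.004 -0.007  0.009]
level twist [0.     0.0002 0.    ]
```

play_rows:
  slide:
    - [0,0,0.004]
    - [0,0,0.004]
    - [0,0,0.003]
    - [0,0,0]
    - [0,0,0]
    - [0,0,0]
    - [0,0,0]
    - [0,0,0]
  twist:
    - [0,0,0]
    - [0,0,0]
    - [0,0,0]
    - [0,0,0]
    - [0,0,0]
    - [0,0,0]
    - [0,0,0]
    - [0,0,0]

```text
t: 8.2
tool_pos: [0.4845, 0.1026, 0.0406]
orientation: [3.142, -0.0, 0.0]
force: [-3.1, -0.8, 4.8]
opening: 0.0535
gripper_force: 25.0
```

play_rows:
  slide:
    - [0,0,0]
    - [0,0,0]
    - [0,0,0]
    - [0,0,0]
    - [0,0,-0.06]
    - [0,0,-0.15]
    - [0,0,-0.18]
    - [0,0,-0.18]
  twist:
    - [0,0,0]
    - [0,0,0]
    - [0,0,0]
    - [0,0,0]
    - [0,0,0]
    - [0,0,0]
    - [0,0,0]
    - [0,0,0]
  fingers: -0.6

```text
t: 9.0
tool_pos: [0.4837, 0.1025, 0.1837]
orientation: [3.141, -0.0, -0.002]
force: [1.0, 0.8, 1.2]
opening: 0.0744
gripper_force: 0.0
```

play_rows:
  slide:
    - [0.04,0.08,0]
    - [0.07,0.16,0]
    - [0.07,0.16,0]
    - [0.07,0.16,0]
    - [0.07,0.16,0]
    - [0.07,0.16,0]
    - [0.024,0.066,0]
    - [0,0,0]
  twist:
    - [0,0,0]
    - [0,0,0]
    - [0,0,0]
    - [0,0,0]
    - [0,0,0]
    - [0,0,0]
    - [0,0,0]
    - [0,0,0]

```text
t: 9.8
tool_pos: [0.5879, -0.1361, 0.1821]
orientation: [3.142, -0.005, -0.001]
force: [-0.8, 0.7, 0.1]
opening: 0.0746
gripper_force: 0.0
```

```bash
cat > meas.py <<'E'
import sys
from h import *
x,y,zt=map(float,sys.argv[1:4]); tol=float(sys.argv[4]) if len(sys.argv)>4 else .006; r=float(sys.argv[5]) if len(sys.argv)>5 else .04
grab('wrist'); p,P=cloud('wrist'); Z=np.nan_to_num(P[...,2],nan=-1)
m=(abs(Z-zt)<tol)&(np.hypot(P[...,0]-x,P[...,1]-y)<r); Q=P[m]
print('n',len(Q),'ctr',((Q.max(0)+Q.min(0))/2).round(4),'ext',np.ptp(Q,axis=0).round(3),'mean',Q.mean(0).round(4))
E
python3 meas.py .588 -.134 .106; python3 to.py .588 -.134 .061 -90
python3 - <<'E'
from h import *
p,P=cloud('top') if 0 else (grab('top'),cloud('top'))[1]
Z=np.nan_to_num(P[...,2],nan=-1); m=(Z>.075)&(Z<.1)&(np.hypot(P[...,0]-.4857,P[...,1]-.105)<.035);Q=P[m]
print('tin',len(Q),((Q.max(0)+Q.min(0))/2).round(4),np.ptp(Q,axis=0).round(3),'plane z sd',Q[:,2].std())
E
```

```text
n 2026 ctr [ 0.589  -0.1334  0.1044] ext [0.039 0.04  0.009] mean [ 0.5897 -0.1333  0.1053]
t 9.85 pos [ 0.5875 -0.1344  0.1821] yaw -90.12 tilt [-1.e-03  7.e-04 -1.e+00] q [-0.31  0.16  1.53  0.    1.46  1.26] open 0.0746 gf 0.0 F [-0.5 -0.   0.2]
shift now [ 0.002 -0.001  0.484]
turn z -0.002 shift after turn [ 0.002 -0.001  0.484]
level twist [-0.0007  0.0009 -0.    ]
tin 444 [0.485  0.1036 0.0822] [0.054 0.054 0.011] plane z sd 0.0019281419238246038
```

The tin stands within 3 mm of the wide cup's centre. Next is jar A.

play_rows:
  slide:
    - [0.003,0,0.04]
    - [0.003,0,0.08]
    - [0,0,0.09]
    - [0,0,0.09]
    - [0,0,0.09]
    - [0,0,0.06]
    - [0,0,0.034]
    - [0,0,0]
  twist:
    - [0,0,0]
    - [0,0,0]
    - [0,0,0]
    - [0,0,0]
    - [0,0,0]
    - [0,0,0]
    - [0,0,0]
    - [0,0,0]

```text
t: 10.7
tool_pos: [0.5883, -0.1331, 0.0603]
orientation: [-3.141, -0.001, 0.003]
force: [-0.4, -0.4, -0.2]
opening: 0.0741
gripper_force: 0.0
```

play_rows:
  slide:
    - [0,0,0]
    - [0,0,0]
    - [0,0,0]
    - [0,0,0]
    - [0,0,0]
    - [0,0,0]
    - [0,0,0]
    - [0,0,0]
  twist:
    - [0,0,0]
    - [0,0,0]
    - [0,0,0]
    - [0,0,0]
    - [0,0,0]
    - [0,0,0]
    - [0,0,0]
    - [0,0,0]
  fingers: 1
  force: 25

```text
t: 11.5
tool_pos: [0.5896, -0.1341, 0.0621]
orientation: [3.141, -0.0, 0.001]
force: [-0.1, -0.5, 2.4]
opening: 0.0406
gripper_force: 24.9
```

```bash
python3 to.py .579 .1021 .0735 -90
```

```text
t 11.5 pos [ 0.5896 -0.1341  0.0621] yaw -90.02 tilt [ 7.e-04 -3.e-04 -1.e+00] q [-0.31  0.27  1.63 -0.    1.25  1.26] open 0.0406 gf 24.9 F [-0.1 -0.5  2.4]
shift now [-0.043 -0.945 -0.046]
turn z -0.0 shift after turn [-0.042 -0.945 -0.046]
level twist [ 0.0003 -0.0007  0.    ]
```

play_rows:
  slide:
    - [0,0,-0.05]
    - [0,0,-0.12]
    - [0,0,-0.15]
    - [0,0,-0.15]
    - [0,0,-0.09]
    - [0,-0.06,0]
    - [-0.01,-0.13,0]
    - [-0.01,-0.13,0]
  twist:
    - [0,0,0]
    - [0,0,0]
    - [0,0,0]
    - [0,0,0]
    - [0,0,0]
    - [0,0,0]
    - [0,0,0]
    - [0,0,0]

```text
t: 12.3
tool_pos: [0.5833, -0.0526, 0.2002]
orientation: [-3.141, 0.002, 0.003]
force: [0.8, -0.7, -2.0]
opening: 0.0404
gripper_force: 24.9
```

play_rows:
  slide:
    - [-0.01,-0.15,0]
    - [-0.01,-0.15,0]
    - [0,-0.15,0]
    - [0,-0.12,0]
    - [0,-0.055,0]
    - [0,0,0]
    - [0,0,0]
    - [0,0,0]
  twist:
    - [0,0,0]
    - [0,0,0]
    - [0,0,0]
    - [0,0,0]
    - [0,0,0]
    - [0,0,0]
    - [0,0,0]
    - [0,0,0]

```text
t: 13.1
tool_pos: [0.5793, 0.101, 0.2013]
orientation: [3.141, -0.003, -0.001]
force: [-0.4, 0.0, -1.2]
opening: 0.0407
gripper_force: 24.9
```

```bash
python3 to.py .579 .1021 .0735 -90; python3 - <<'E'
from h import *
grab('wrist'); p,P=cloud('wrist'); cv2.imwrite('pics/w3.png',p[...,::-1])
E
```

```text
t 13.1 pos [0.5793 0.101  0.2013] yaw -90.09 tilt [-6.e-04 -5.e-04 -1.e+00] q [ 0.09  0.11  1.55 -0.    1.49  1.66] open 0.0407 gf 24.9 F [-0.4  0.  -1.2]
shift now [-0.001 -0.005  0.511]
turn z -0.002 shift after turn [-0.001 -0.005  0.511]
level twist [ 0.0005  0.0006 -0.    ]
```

View pics/w3.png

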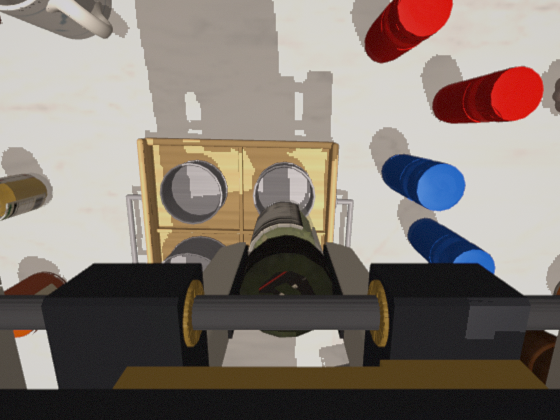

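Jar A is held upright above the narrow cup at (283,190). I'll lower it.

play_rows:
  slide:
    - [0,-0.002,0.05]
    - [0,-0.002,0.1]
    - [0,0,0.1]
    - [0,0,0.1]
    - [0,0,0.06]
    - [0,0,0.03]
    - [0,0,0.02]
    - [0,0,0]
  twist:
    - [0,0,0]
    - [0,0,0]
    - [0,0,0]
    - [0,0,0]
    - [0,0,0]
    - [0,0,0]
    - [0,0,0]
    - [0,0,0]

```text
t: 13.95
tool_pos: [0.5796, 0.1031, 0.0867]
orientation: [-3.142, 0.001, -0.0]
force: [-0.3, -0.1, -1.0]
opening: 0.0405
gripper_force: 24.9
```

play_rows:
  slide:
    - [0,0,0.015]
    - [0,0,0.015]
    - [0,0,0.01]
    - [0,0,0.005]
    - [0,0,0.005]
    - [0,0,0.004]
    - [0,0,0]
    - [0,0,0]
  twist:
    - [0,0,0]
    - [0,0,0]
    - [0,0,0]
    - [0,0,0]
    - [0,0,0]
    - [0,0,0]
    - [0,0,0]
    - [0,0,0]

```text
t: 14.75
tool_pos: [0.5799, 0.1034, 0.074]
orientation: [-3.141, 0.0, -0.002]
force: [-2.7, 1.2, 5.6]
opening: 0.0405
gripper_force: 24.9
```

play_rows:
  slide:
    - [0,0,0]
    - [0,0,0]
    - [0,0,0]
    - [0,0,0]
    - [0,0,-0.06]
    - [0,0,-0.14]
    - [0,0,-0.15]
    - [0,0,-0.15]
  twist:
    - [0,0,0]
    - [0,0,0]
    - [0,0,0]
    - [0,0,0]
    - [0,0,0]
    - [0,0,0]
    - [0,0,0]
    - [0,0,0]
  fingers: -0.6

```text
t: 15.55
tool_pos: [0.5792, 0.1032, 0.2005]
orientation: [-3.142, 0.0, -0.0]
force: [0.1, 1.0, 0.1]
opening: 0.0742
gripper_force: 0.0
```

play_rows:
  slide:
    - [0,-0.1,0]
    - [0,-0.17,0]
    - [0,-0.17,0]
    - [0,-0.17,0]
    - [0,-0.17,0]
    - [0,-0.17,0]
    - [0,-0.12,0]
    - [0,-0.062,0]
  twist:
    - [0,0,0]
    - [0,0,0]
    - [0,0,0]
    - [0,0,0]
    - [0,0,0]
    - [0,0,0]
    - [0,0,0]
    - [0,0,0]

```text
t: 16.35
tool_pos: [0.5788, 0.389, 0.1991]
orientation: [-3.141, -0.003, -0.001]
force: [-0.2, -0.2, 0.7]
opening: 0.075
gripper_force: 0.0
```

```bash
python3 meas.py .58 .386 .106; python3 to.py .58 .386 .061 -90
python3 - <<'E'
from h import *
grab('top');p,P=cloud('top')
Z=np.nan_to_num(P[...,2],nan=-1)
for n,x,y,zt in[('tin',.487,.105,.084),('jarA',.582,.103,.117)]:
    m=(abs(Z-zt)<.01)&(np.hypot(P[...,0]-x,P[...,1]-y)<.035);Q=P[m]
    print(n,len(Q),((Q.max(0)+Q.min(0))/2).round(4),np.ptp(Q,axis=0).round(3),np.median(Q[:,2]))
E
```

```text
n 1761 ctr [0.5793 0.3874 0.1038] ext [0.039 0.039 0.007] mean [0.58   0.3874 0.1052]
t 16.4 pos [0.5786 0.3899 0.1988] yaw -89.85 tilt [ 4.0e-04  1.4e-03 -1.0e+00] q [0.52 0.4  1.2  0.   1.53 2.09] open 0.0742 gf 0.0 F [-1.1  0.7 -0.4]
shift now [0.005 0.017 0.551]
turn z 0.002 shift after turn [0.006 0.016 0.551]
level twist [-0.0013 -0.0003  0.    ]
tin 443 [0.4849 0.1036 0.0818] [0.054 0.054 0.011] 0.08143265332327176
jarA 244 [0.5804 0.1054 0.1138] [0.04  0.039 0.013] 0.11634164897724725
```

play_rows:
  slide:
    - [0.003,0.008,0.05]
    - [0,0,0.09]
    - [0,0,0.1]
    - [0,0,0.1]
    - [0,0,0.1]
    - [0,0,0.07]
    - [0,0,0.04]
    - [0,0,0]
  twist:
    - [0,0,0]
    - [0,0,0]
    - [0,0,0]
    - [0,0,0]
    - [0,0,0]
    - [0,0,0]
    - [0,0,0]
    - [0,0,0]

```text
t: 17.25
tool_pos: [0.5794, 0.3827, 0.0587]
orientation: [3.14, -0.002, -0.004]
force: [-0.7, -0.4, -0.8]
opening: 0.0743
gripper_force: 0.0
```

play_rows:
  slide:
    - [0,0,0]
    - [0,0,0]
    - [0,0,0]
    - [0,0,0]
    - [0,0,0]
    - [0,0,0]
    - [0,0,0]
    - [0,0,0]
  twist:
    - [0,0,0]
    - [0,0,0]
    - [0,0,0]
    - [0,0,0]
    - [0,0,0]
    - [0,0,0]
    - [0,0,0]
    - [0,0,0]
  fingers: 1
  force: 25

```text
t: 18.05
tool_pos: [0.5806, 0.3847, 0.0614]
orientation: [-3.141, 0.0, -0.002]
force: [-0.6, 1.4, 4.2]
opening: 0.0409
gripper_force: 24.8
```

```bash
python3 to.py .5814 .198 .0735 -90
```

```text
t 18.05 pos [0.5806 0.3847 0.0614] yaw -90.01 tilt [ 1.e-03  9.e-04 -1.e+00] q [0.51 0.5  1.34 0.   1.31 2.08] open 0.0409 gf 24.8 F [-0.6  1.4  4.2]
shift now [ 0.004  0.747 -0.049]
turn z -0.0 shift after turn [ 0.003  0.747 -0.049]
level twist [-0.0008 -0.0009  0.    ]
```

play_rows:
  slide:
    - [0,0,-0.05]
    - [0,0,-0.12]
    - [0,0,-0.14]
    - [0,0,-0.12]
    - [0,0,-0.07]
    - [0,0.06,0]
    - [0,0.12,0]
    - [0,0.13,0]
  twist:
    - [0,0,0]
    - [0,0,0]
    - [0,0,0]
    - [0,0,0]
    - [0,0,0]
    - [0,0,0]
    - [0,0,0]
    - [0,0,0]

```text
t: 18.85
tool_pos: [0.5788, 0.3049, 0.1829]
orientation: [3.14, 0.001, -0.005]
force: [0.9, -0.5, -0.6]
opening: 0.0409
gripper_force: 24.8
```

play_rows:
  slide:
    - [0,0.14,0]
    - [0,0.14,0]
    - [0,0.1,0]
    - [0,0.057,0]
    - [0,0,0]
    - [0,0,0]
    - [0,0,0]
    - [0,0,0]
  twist:
    - [0,0,0]
    - [0,0,0]
    - [0,0,0]
    - [0,0,0]
    - [0,0,0]
    - [0,0,0]
    - [0,0,0]
    - [0,0,0]

```text
t: 19.65
tool_pos: [0.5799, 0.1987, 0.1854]
orientation: [-3.141, -0.002, 0.0]
force: [0.0, 1.3, -0.8]
opening: 0.0409
gripper_force: 24.8
```

```bash
python3 to.py .5814 .198 .0735 -90
```

```text
t 19.65 pos [0.5799 0.1987 0.1854] yaw -89.93 tilt [-2.e-04  2.e-04 -1.e+00] q [0.25 0.18 1.49 0.   1.47 1.82] open 0.0409 gf 24.8 F [ 0.   1.3 -0.8]
shift now [0.006 0.003 0.448]
turn z 0.001 shift after turn [0.006 0.003 0.448]
level twist [-0.0001  0.0002  0.    ]
```

play_rows:
  slide:
    - [0.003,0.002,0.05]
    - [0.003,0,0.09]
    - [0,0,0.09]
    - [0,0,0.08]
    - [0,0,0.05]
    - [0,0,0.02]
    - [0,0,0.015]
    - [0,0,0]
  twist:
    - [0,0,0]
    - [0,0,0]
    - [0,0,0]
    - [0,0,0]
    - [0,0,0]
    - [0,0,0]
    - [0,0,0]
    - [0,0,0]

```text
t: 20.45
tool_pos: [0.5819, 0.1971, 0.0871]
orientation: [-3.141, 0.0, -0.001]
force: [-0.5, -0.2, -1.4]
opening: 0.0408
gripper_force: 24.8
```

play_rows:
  slide:
    - [0,0,0.015]
    - [0,0,0.015]
    - [0,0,0.01]
    - [0,0,0.005]
    - [0,0,0.005]
    - [0,0,0.003]
    - [0,0,0]
    - [0,0,0]
  twist:
    - [0,0,0]
    - [0,0,0]
    - [0,0,0]
    - [0,0,0]
    - [0,0,0]
    - [0,0,0]
    - [0,0,0]
    - [0,0,0]

```text
t: 21.25
tool_pos: [0.5817, 0.197, 0.0737]
orientation: [-3.142, 0.0, -0.0]
force: [0.9, -1.3, -0.3]
opening: 0.0408
gripper_force: 24.8
```

Not in contact yet, so I'll go a little further.

play_rows:
  slide:
    - [0,0,0.003]
    - [0,0,0.003]
    - [0,0,0]
    - [0,0,0]
    - [0,0,0]
    - [0,0,0]
    - [0,0,0]
    - [0,0,0]
  twist:
    - [0,0,0]
    - [0,0,0]
    - [0,0,0]
    - [0,0,0]
    - [0,0,0]
    - [0,0,0]
    - [0,0,0]
    - [0,0,0]

```text
t: 22.05
tool_pos: [0.5823, 0.1974, 0.0731]
orientation: [-3.141, 0.0, -0.002]
force: [-1.3, 1.5, 5.3]
opening: 0.0407
gripper_force: 24.9
```

play_rows:
  slide:
    - [0,0,0]
    - [0,0,0]
    - [0,0,0]
    - [0,0,0]
    - [0,0,-0.06]
    - [0,0,-0.16]
    - [0,0,-0.18]
    - [0,0,-0.18]
  twist:
    - [0,0,0]
    - [0,0,0]
    - [0,0,0]
    - [0,0,0]
    - [0,0,0]
    - [0,0,0]
    - [0,0,0]
    - [0,0,0]
  fingers: -0.6

```text
t: 22.85
tool_pos: [0.5812, 0.1969, 0.2196]
orientation: [3.142, -0.0, -0.0]
force: [1.1, 0.3, 0.7]
opening: 0.0741
gripper_force: 0.0
```

play_rows:
  slide:
    - [-0.05,0.11,0]
    - [-0.07,0.17,0]
    - [-0.07,0.17,0]
    - [-0.07,0.17,0]
    - [-0.07,0.17,0]
    - [-0.07,0.17,0]
    - [-0.07,0.17,0]
    - [-0.05,0.13,0]
  twist:
    - [0,0,0]
    - [0,0,0]
    - [0,0,0]
    - [0,0,0]
    - [0,0,0]
    - [0,0,0]
    - [0,0,0]
    - [0,0,0]

```text
t: 23.65
tool_pos: [0.4505, -0.1201, 0.2186]
orientation: [3.141, -0.002, 0.002]
force: [0.3, -0.7, -0.0]
opening: 0.0743
gripper_force: 0.0
```

```bash
python3 to.py .442 -.139 .119 -90
python3 meas.py .442 -.139 .17 .006; python3 meas.py .442 -.139 .145 .014
python3 - <<'E'
from h import *
grab('top');p,P=cloud('top'); cv2.imwrite('pics/w4.png',load('wrist')[0][...,::-1])
Z=np.nan_to_num(P[...,2],nan=-1)
for n,x,y,zt in[('tin',.487,.105,.084),('jarA',.582,.103,.117),('jarB',.584,.2,.117)]:
    m=(abs(Z-zt)<.01)&(np.hypot(P[...,0]-x,P[...,1]-y)<.035);Q=P[m]
    print(n,len(Q),((Q.max(0)+Q.min(0))/2).round(4),np.ptp(Q,axis=0).round(3),np.median(Q[:,2]))
E
```

```text
t 23.65 pos [ 0.4505 -0.1201  0.2186] yaw -90.07 tilt [ 0.0015 -0.0011 -1.    ] q [-0.37 -0.24  1.85 -0.    1.53  1.2 ] open 0.0743 gf 0.0 F [ 0.3 -0.7 -0. ]
shift now [-0.035  0.075  0.398]
turn z -0.001 shift after turn [-0.034  0.076  0.398]
level twist [ 0.001  -0.0015 -0.    ]
n 227 ctr [ 0.4428 -0.1402  0.1678] ext [0.012 0.012 0.007] mean [ 0.4436 -0.1399  0.1687]
n 2764 ctr [ 0.4422 -0.1398  0.1457] ext [0.049 0.049 0.027] mean [ 0.4469 -0.139   0.1518]
tin 443 [0.4848 0.1036 0.0823] [0.054 0.054 0.011] 0.08156482663271303
jarA 244 [0.5806 0.1054 0.1152] [0.039 0.039 0.011] 0.11600216472363506
jarB 241 [0.5814 0.1994 0.1141] [0.038 0.039 0.013] 0.11633642847910652
```

View pics/w4.png

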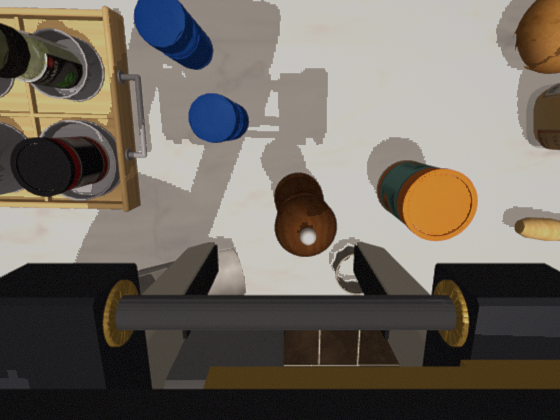

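The mill's head and knob are at (307,235), and the small tin and jar A stand upright in their cups. The big tin (425,205) is clear of the fingers, so I'll grasp the mill.

play_rows:
  slide:
    - [-0.016,0.04,0]
    - [-0.016,0.039,0]
    - [0,0,0.05]
    - [0,0,0.09]
    - [0,0,0.1]
    - [0,0,0.09]
    - [0,0,0.05]
    - [0,0,0.018]
  twist:
    - [0,0,0]
    - [0,0,0]
    - [0,0,0]
    - [0,0,0]
    - [0,0,0]
    - [0,0,0]
    - [0,0,0]
    - [0,0,0]

```text
t: 24.6
tool_pos: [0.4424, -0.1367, 0.1155]
orientation: [-3.14, -0.001, 0.005]
force: [-0.2, 0.6, 0.1]
opening: 0.0746
gripper_force: 0.0
```

play_rows:
  slide:
    - [0,0,0]
    - [0,0,0]
    - [0,0,0]
    - [0,0,0]
    - [0,0,0]
    - [0,0,0]
    - [0,0,0]
    - [0,0,0]
  twist:
    - [0,0,0]
    - [0,0,0]
    - [0,0,0]
    - [0,0,0]
    - [0,0,0]
    - [0,0,0]
    - [0,0,0]
    - [0,0,0]
  fingers: 1
  force: 25

```text
t: 25.4
tool_pos: [0.4443, -0.1382, 0.1186]
orientation: [3.141, -0.001, 0.003]
force: [0.1, -0.0, 5.2]
opening: 0.0476
gripper_force: 25.0
```

```bash
python3 to.py .4857 .2001 .132 -90
```

```text
t 25.4 pos [ 0.4443 -0.1382  0.1186] yaw -90.02 tilt [ 1.8e-03 -9.0e-04 -1.0e+00] q [-0.41 -0.17  1.97 -0.    1.34  1.16] open 0.0476 gf 25.0 F [ 0.1 -0.   5.2]
shift now [ 0.165 -1.353 -0.055]
turn z -0.0 shift after turn [ 0.166 -1.353 -0.054]
level twist [ 0.0009 -0.0017 -0.    ]
```

play_rows:
  slide:
    - [0,0,-0.04]
    - [0,0,-0.1]
    - [0,0,-0.13]
    - [0,0,-0.13]
    - [0,0,-0.08]
    - [0,0,-0.04]
    - [0.01,-0.06,0]
    - [0.015,-0.12,0]
  twist:
    - [0,0,0]
    - [0,0,0]
    - [0,0,0]
    - [0,0,0]
    - [0,0,0]
    - [0,0,0]
    - [0,0,0]
    - [0,0,0]

```text
t: 26.2
tool_pos: [0.4494, -0.0934, 0.2472]
orientation: [3.141, -0.005, -0.002]
force: [0.1, 0.4, -1.5]
opening: 0.0475
gripper_force: 25.0
```

play_rows:
  slide:
    - [0.02,-0.16,0]
    - [0.02,-0.16,0]
    - [0.02,-0.16,0]
    - [0.02,-0.16,0]
    - [0.02,-0.16,0]
    - [0.02,-0.15,0]
    - [0.02,-0.12,0]
    - [0,-0.06,0]
  twist:
    - [0,0,0]
    - [0,0,0]
    - [0,0,0]
    - [0,0,0]
    - [0,0,0]
    - [0,0,0]
    - [0,0,0]
    - [0,0,0]

```text
t: 27.0
tool_pos: [0.4841, 0.192, 0.2463]
orientation: [3.142, 0.003, -0.004]
force: [-0.7, -1.0, -1.1]
opening: 0.0476
gripper_force: 25.0
```

```bash
python3 to.py .4857 .2001 .132 -90; python3 - <<'E'
from h import *
for n in('scene','wrist'): grab(n)
a=cv2.resize(load('scene')[0][130:300,190:370],(593,560),interpolation=3)[...,::-1]
cv2.imwrite('pics/s5.png',a)
E
```

```text
t 27.0 pos [0.4841 0.192  0.2463] yaw -89.89 tilt [-2.4e-03 -1.0e-04 -1.0e+00] q [ 0.28 -0.09  1.66  0.    1.57  1.85] open 0.0476 gf 25.0 F [-0.7 -1.  -1.1]
shift now [ 0.008 -0.032  0.457]
turn z 0.002 shift after turn [ 0.006 -0.032  0.457]
level twist [0.0001 0.0023 0.    ]
```

View pics/s5.png

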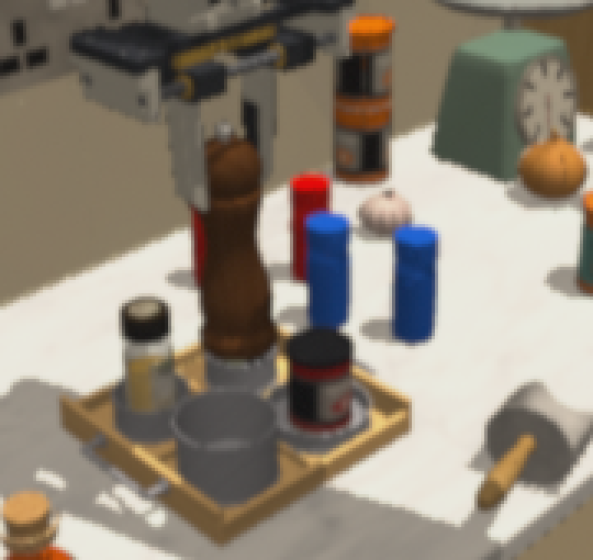

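The mill is held over the deep cup (228,445), and the jar and tin stand well. The mill may lean a little in the grip, so I'll check with the depth.

```bash
python3 - <<'E'
from h import *
p,P=cloud('scene'); hsv=cv2.cvtColor(p,cv2.COLOR_RGB2HSV)
m=(np.hypot(P[...,0]-.485,P[...,1]-.195)<.06)&(P[...,2]>.11)&(hsv[...,1]>90)
Q=P[m]; print(len(Q),Q[:,2].min(),Q[:,2].max())
for z in np.arange(.13,.29,.012):
    S=Q[abs(Q[:,2]-z)<.008]
    if len(S)<12: continue
    A=np.c_[2*S[:,:2],np.ones(len(S))]; s=np.linalg.lstsq(A,(S[:,:2]**2).sum(1),rcond=None)[0]
    print(z.round(3),len(S),s[:2].round(4),np.sqrt(max(0,s[2]+s[0]**2+s[1]**2)).round(4))
E
```

```text
1362 0.1277329734703876 0.4548181280194247
0.13 59 [0.478  0.1913] 0.0285
0.142 149 [0.4756 0.1935] 0.0244
0.154 98 [0.4755 0.1945] 0.0227
0.166 123 [0.4764 0.194 ] 0.0235
0.178 145 [0.477  0.1934] 0.0222
0.19 131 [0.4777 0.1936] 0.0195
0.202 109 [0.479  0.1932] 0.0178
0.214 87 [0.4786 0.194 ] 0.0168
0.226 85 [0.4784 0.1949] 0.0176
0.238 93 [0.4782 0.1948] 0.0201
0.25 100 [0.4784 0.1945] 0.0204
0.262 104 [0.4772 0.1946] 0.0198
0.274 142 [0.4778 0.1929] 0.0182
0.286 85 [0.4768 0.1954] 0.0115
```

```bash
python3 to.py .4877 .2001 .132 -90; python3 - <<'E'
from h import *
def fit(n,x,y,zt,r,nm,tr=.008,tz=.004):
    p,P=cloud(n); Z=np.nan_to_num(P[...,2],nan=-1)
    m=(abs(Z-zt)<tz)&(abs(np.hypot(P[...,0]-x,P[...,1]-y)-r)<tr); Q=P[m]
    A=np.c_[2*Q[:,:2],np.ones(len(Q))]; s=np.linalg.lstsq(A,(Q[:,:2]**2).sum(1),rcond=None)[0]
    print(n,nm,len(Q),s[:2].round(4),np.sqrt(s[2]+s[0]**2+s[1]**2).round(4))
fit('scene',.484,.2,.062,.0385,'deep')
p,P=cloud('wrist'); Z=np.nan_to_num(P[...,2],nan=-1)
m=(Z>.25)&(Z<.302)&(np.hypot(P[...,0]-.484,P[...,1]-.192)<.03);Q=P[m]
print('mill head wrist',len(Q),Q.max(0).round(4),Q.min(0).round(4))
m=(Z>.285)&(Z<.302)&(np.hypot(P[...,0]-.484,P[...,1]-.192)<.02);Q=P[m]; print(len(Q),Q.mean(0) if len(Q) else '')
E
```

```text
t 27.1 pos [0.484  0.1911 0.2465] yaw -89.87 tilt [-2.3e-03 -3.0e-04 -1.0e+00] q [ 0.28 -0.09  1.66  0.    1.57  1.85] open 0.0475 gf 25.0 F [-0.7 -0.3 -1.7]
shift now [ 0.016 -0.036  0.458]
turn z 0.002 shift after turn [ 0.015 -0.036  0.458]
level twist [0.0003 0.0022 0.    ]
scene deep 99 [0.4852 0.2022] 0.0389
mill head wrist 7679 [0.5062 0.221  0.3019] [0.4735 0.163  0.25  ]
1292 [0.48787623 0.19265119 0.28665961]
```

play_rows:
  slide:
    - [0.01,-0.018,0]
    - [0.01,-0.018,0]
    - [0,0,0.04]
    - [0,0,0.06]
    - [0,0,0.07]
    - [0,0,0.05]
    - [0,0,0.03]
    - [0,0,0.02]
  twist:
    - [0,0,0]
    - [0,0,0]
    - [0,0,0]
    - [0,0,0]
    - [0,0,0]
    - [0,0,0]
    - [0,0,0]
    - [0,0,0]

```text
t: 27.9
tool_pos: [0.4894, 0.1984, 0.1789]
orientation: [3.141, -0.001, -0.002]
force: [-0.2, 0.4, -1.1]
opening: 0.0471
gripper_force: 25.0
```

play_rows:
  slide:
    - [0,0,0.02]
    - [0,0,0.03]
    - [0,0,0.03]
    - [0,0,0.03]
    - [0,0,0.03]
    - [0,0,0.02]
    - [0,0,0.01]
    - [0,0,0]
  twist:
    - [0,0,0]
    - [0,0,0]
    - [0,0,0]
    - [0,0,0]
    - [0,0,0]
    - [0,0,0]
    - [0,0,0]
    - [0,0,0]

```text
t: 28.7
tool_pos: [0.4896, 0.1987, 0.1372]
orientation: [3.141, -0.0, -0.001]
force: [-1.0, -0.5, -1.7]
opening: 0.0474
gripper_force: 25.0
```

play_rows:
  slide:
    - [0,0,0.006]
    - [0,0,0.005]
    - [0,0,0.005]
    - [0,0,0.003]
    - [0,0,0]
    - [0,0,0]
    - [0,0,0]
    - [0,0,0]
  twist:
    - [0,0,0]
    - [0,0,0]
    - [0,0,0]
    - [0,0,0]
    - [0,0,0]
    - [0,0,0]
    - [0,0,0]
    - [0,0,0]

```text
t: 29.5
tool_pos: [0.4899, 0.1988, 0.1329]
orientation: [-3.142, 0.0, -0.0]
force: [-0.2, -0.9, -1.4]
opening: 0.0474
gripper_force: 25.0
```

```bash
python3 to.py .4877 .2001 .131 -90
```

```text
t 29.5 pos [0.4899 0.1988 0.1329] yaw -90.02 tilt [ 1.e-04  0.e+00 -1.e+00] q [ 0.29 -0.    1.79 -0.    1.36  1.86] open 0.0474 gf 25.0 F [-0.2 -0.9 -1.4]
shift now [-0.009 -0.005  0.008]
turn z -0.0 shift after turn [-0.009 -0.005  0.008]
level twist [-0.     -0.0001 -0.    ]
```

play_rows:
  slide:
    - [0,0,0.004]
    - [0,0,0.004]
    - [0,0,0]
    - [0,0,0]
    - [0,0,0]
    - [0,0,0]
    - [0,0,0]
    - [0,0,0]
  twist:
    - [0,0,0]
    - [0,0,0]
    - [0,0,0]
    - [0,0,0]
    - [0,0,0]
    - [0,0,0]
    - [0,0,0]
    - [0,0,0]

```text
t: 30.3
tool_pos: [0.4899, 0.1988, 0.1309]
orientation: [-3.142, 0.0, 0.0]
force: [-0.2, -0.4, -1.3]
opening: 0.0475
gripper_force: 25.0
```

play_rows:
  slide:
    - [0,0,0.003]
    - [0,0,0.003]
    - [0,0,0]
    - [0,0,0]
    - [0,0,0]
    - [0,0,0]
    - [0,0,0]
    - [0,0,0]
  twist:
    - [0,0,0]
    - [0,0,0]
    - [0,0,0]
    - [0,0,0]
    - [0,0,0]
    - [0,0,0]
    - [0,0,0]
    - [0,0,0]

```text
t: 31.1
tool_pos: [0.4908, 0.1989, 0.1306]
orientation: [-3.141, 0.001, -0.004]
force: [-0.4, -0.8, 5.1]
opening: 0.0477
gripper_force: 25.0
```

Contact. Next I'll release, rise and check from above.

play_rows:
  slide:
    - [0,0,0]
    - [0,0,0]
    - [0,0,0]
    - [0,0,0]
    - [0,0,-0.04]
    - [0,0,-0.1]
    - [0,0,-0.15]
    - [0,0,-0.15]
  twist:
    - [0,0,0]
    - [0,0,0]
    - [0,0,0]
    - [0,0,0]
    - [0,0,0]
    - [0,0,0]
    - [0,0,0]
    - [0,0,0]
  fingers: -0.6

```text
t: 31.9
tool_pos: [0.4894, 0.1987, 0.2408]
orientation: [3.141, -0.0, -0.001]
force: [0.3, -0.3, 0.3]
opening: 0.0741
gripper_force: 0.0
```

play_rows:
  slide:
    - [0,0.05,0]
    - [0,0.12,0]
    - [-0.04,0.15,0]
    - [-0.04,0.15,0]
    - [-0.04,0.15,0]
    - [-0.04,0.12,0]
    - [0,0.06,0]
    - [0,0,0]
  twist:
    - [0,0,0]
    - [0,0,0]
    - [0,0,0]
    - [0,0,0]
    - [0,0,0]
    - [0,0,0]
    - [0,0,0]
    - [0,0,0]

```text
t: 32.7
tool_pos: [0.4495, -0.0031, 0.2396]
orientation: [3.141, -0.005, 0.001]
force: [1.2, 1.4, -0.6]
opening: 0.0744
gripper_force: 0.0
```

```bash
python3 - <<'E'
from h import *
for n in('top','scene'): grab(n)
p,P=cloud('top'); Z=np.nan_to_num(P[...,2],nan=-1)
for n,x,y,zt,tz in[('tin',.487,.105,.084,.01),('jarA',.582,.103,.117,.01),('jarB',.584,.2,.117,.01),('mill knob',.488,.202,.182,.008),('mill head',.488,.202,.157,.014),('big tin .449 -.267',.449,-.267,.095,.01),('cork .452 .396',.452,.396,.111,.01)]:
    m=(abs(Z-zt)<tz)&(np.hypot(P[...,0]-x,P[...,1]-y)<.045);Q=P[m]
    print(n,len(Q),((Q.max(0)+Q.min(0))/2).round(4),np.ptp(Q,axis=0).round(3),Q[:,2].max().round(4))
a=cv2.resize(load('scene')[0][150:350,150:400],(440,352),interpolation=3); b=cv2.resize(p[170:300,100:300],(352,229))
cv2.imwrite('pics/f.png',np.hstack([a,cv2.copyMakeBorder(b,0,123,0,0,0)])[...,::-1])
E
```

```text
tin 128 [0.4858 0.1202 0.0817] [0.051 0.021 0.01 ] 0.0868
jarA 245 [0.581  0.1054 0.1141] [0.04  0.039 0.013] 0.1207
jarB 241 [0.5813 0.1997 0.1153] [0.038 0.04  0.015] 0.1226
mill knob 28 [0.4903 0.1984 0.1788] [0.011 0.011 0.008] 0.1829
mill head 389 [0.4892 0.1976 0.1583] [0.048 0.048 0.025] 0.1709
big tin .449 -.267 474 [ 0.4491 -0.2792  0.0911] [0.065 0.045 0.009] 0.0958
cork .452 .396 149 [0.4524 0.3967 0.1088] [0.027 0.029 0.011] 0.1141
```

View pics/f.png

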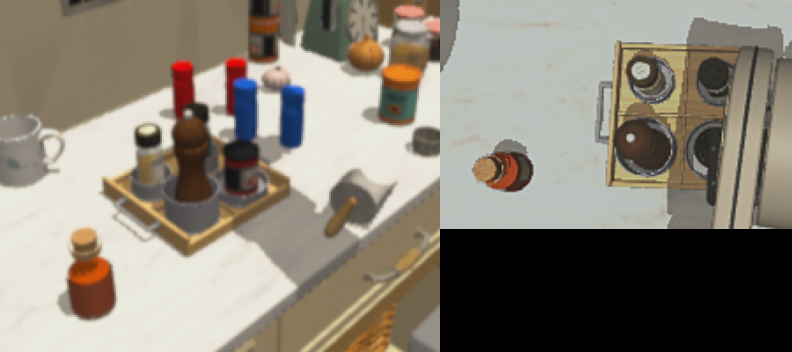

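All four stand upright in their cups: mill (190,170) and tin (240,170) in the left view, jars (640,70) and (712,75) in the right. Offsets from the cup centres are under 5 mm and the heights match the cup floors. The cork jar has not moved. The arm partly hides the big tin in the top view, but it stands upright in the scene view. I'm handing in.

```bash
python3 -c "
from plant import robot
print(robot.close_job())"
```

```text
the job is handed in; nothing more can be done
None
```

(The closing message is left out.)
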